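Release the fan filter slide with the pin key

ROBOT

A 6-joint arm with a two-finger parallel gripper is mounted at the origin on the work surface. World frame = base frame: x ahead of the robot, y to its left, z up, the work surface at z = 0. Lengths are in m, angles in degrees, forces in N, time in s.
With the tool pointing down it reaches from about 0.425 to 0.95 m from the base axis. Payload 14.7 kg.
Tool frame: the origin (TCP) lies midway between the tips of the shut fingers; the grasp point (between the pads) lies 19 mm behind it; z points along the fingers, y is the direction in which the jaws open and shut (so a half turn about z gives the same grasp; the last joint's range is limited). The gripper opens to 85 mm and grips with 20 to 120 N. Pads are 22 mm wide; open, the fingers measure 114 mm over their backs; the gripper's body (76 mm by 85 mm) begins 54 mm behind the grasp point. The pads swing forward as they close: fully open they stand 13 mm farther back than shut.
Start: joints at [66.715, 27.513, 91.461, -0, 61.026, -2.67], TCP at [0.229, 0.608, 0.208] pointing down, gripper open.
Joint ranges: [-157.49, 157.49], [-46.99, 117.5], [13.45, 153.17], [-89.5, 269.5], [5.16, 153.95], [-167.48, 167.48]. Speed limits (degrees/s): [108.29, 108.29, 136.94, 172.46, 172.46, 172.46].

INTERFACE

Orientations are given as a 3x3 rotation matrix whose columns are the frame's x, y, z axes.
In Python, from station import env, fingers, read_state, cams gives the robot as it stands. Calls block until the motion is done:
- env.reach(position, orientation): joint-space move of the TCP to a pose.
- env.move_l(position, feed=0.15, frame=None, f_stop=None): straight line of the TCP; frame=None keeps the orientation; feed is the mean speed in m/s. With f_stop (N) it stops when the force on the tool has changed by that much, and returns True; else False.
- env.movej(angles): joint-space move.
- fingers.set_gripper(opening): finger opening in m; the grip force is fixed at half the most; returns when the fingers have stopped.
- env.pause(seconds).
- env.ik(position, orientation): joint angles nearest the present ones, or None.
- read_state(): the state.
- cams.get_image(name): name is "scene" or "top"; returns (picture, depth): 420x560x3 uint8, red, green, blue; 420x560 float32, m along the optical axis (not along the pixel's ray), 0 where there is no reading.
- cams.camera_info(name): a dict with "camera_matrix" (3x3 intrinsics, pixels), "T" (4x4, takes a point from camera to world coordinates). Camera axes: x right, y down, z forward; pixel columns grow to the right and rows downward; lengths in m; the calibration is good to about 2 mm. A picture is of the moment at which its call begins. camera_info takes no time and is no camera call.
A pose or a line that the arm cannot do raises env.Unreachable and nothing moves.
- env.close_job(): hands the job in, once; it reports no verdict.
The state is a dict: "t": time; "joint_pos": joint angles; "qvel": joint speeds; "effort": joint torques, N m; "eef_pos": TCP position; "orientation": TCP orientation; "ft_force": force on the tool from outside, world axes, zero at the start; "torque": the same for the moment, N m; "width": finger opening in m.
Only numpy, scipy, OpenCV 4.12 (cv2) and the standard library are available. Lean on these libraries where they do the work, as an engineer would, in place of code of your own. Each camera call takes 0.05 s, during which the arm holds its last target. There are 200 camera calls.

TASK

Take the pin key (thin round pin, flat oblong handle) from the key rack, push its pin down into the well on the filter slide to hold the recessed release button down, and with the button held down push the slide out of the filter unit until it reaches its stop. Then let the button spring up and hang the pin key back upright in its empty slot in the rack. Leave the slide out, and leave the blade key and everything else on the bench where they are.

Things in the scene. Friction and masses are not known exactly. Their poses are not given: they have to be found in the camera images.
- filter_unit: Off-white fan-filter unit, blue sides, fixed: base 210 x 170 x 60 mm high, at its rear a hood with its roof 106 mm above the bench. The grey filter slide lies on the base and comes out of the hood along -x. Origin: on the bench, under the release button of the shut slide. x runs front to rear, z up; base x -55 to +155 mm, y +-85 mm, hood x +35 to +155 mm.
- filter_slide (a joint): Travel of the filter slide out of the unit, m: 0 shut and latched (start), 0.080 at its stop. Friction about 2.5 N plus 10 N per m/s. Locked unless the button is at least 5 mm down; over the first 56 mm there are latch teeth every 20 mm, so it stops at the next tooth if the button is let up; beyond 56 mm it runs free. It is pushed by the pin against the wall of the well.
- release_button (a joint): How far the release button is pressed, m: 0 up, 0.008 fully down. It frees the slide at 0.005 and more. A spring pushes it up: 2 N at the top, 6 N fully down. It travels with the slide.
- button_top (a point): Centre of the top of the release button, a white disc 18 mm in diameter at the bottom of the well, 24 mm below the mouth when up (80 mm above the bench). It moves with the slide and goes down with the button. Axes as the filter unit's.
- well_mouth (a point): Centre of the mouth of the button's well, 104 mm above the bench. The slide is a grey plate 146 x 110 x 18 mm, its top 81 mm above the bench; on it stands a boss 46 x 46 mm, its top 104 mm above the bench, with the well in it: 22 x 22 mm, sides along the unit's x and y, walls 12 mm thick. Moves with the slide. Axes as the filter unit's.
- key_rack: Aluminium stand fixed to the bench: a top plate 80 (x) x 180 (y) x 5 mm whose upper face is 100 mm above the bench, on two end walls. Two slots in the plate, each 20 (x) x 46 (y) mm, centred at x 0 and y +43 and -43 mm; one key hangs in each, and which is which varies. Origin: on the bench under the centre of the plate, z up.
- pin_key: Loose hand key, 122 mm long, about 150 g, hanging upright in a rack slot: steel pin 9 mm in diameter, 60 mm long; above it a flange 36 (x) x 44 (y) x 6 mm resting on the rack plate across the slot; on that a flat black handle 16 (x) x 30 (y) x 56 mm. Origin: lower end of the pin, z up along it (flange z 60 to 66, handle 66 to 122 mm). Hanging, its origin is 40 mm above the bench.
- blade_key: Loose hand key with the same flange but a round black knob, 30 mm in diameter and 45 mm high, for a handle, and a flat blade 34 mm wide, 6 mm thick and 60 mm long in place of the pin, too wide for the well; hangs in the other slot. Not to be used or moved. Origin at the lower end of the blade, z up.
- beaker: Bystander: white open cup, 60 mm in diameter, 80 mm high, between the rack and the unit. Origin under its centre.
- amber_jar: Bystander: amber jar with white cap, 48 mm in diameter, 85 mm high, between the rack and the unit. Origin under its centre.
- tip_box: Bystander: pipette-tip box, 122 x 87 x 59 mm high. Origin under its centre.
- mouse: Bystander: grey computer mouse, 105 x 60 x 26 mm high. Origin under its centre.
Things that resemble listed ones, but are neither listed nor needed, are in the scene too. Leave any green look-alike of the key_rack alone. Leave any purple look-alike of the pin_key alone.

How it is judged (in metres and radians):
On the way, in this order (a step that is already met when the one before it is completed fails the run):
1. the pin of the pin key holds the release button down (at least 5 mm) with the slide still shut (value of joint release_button above 0.0048 m and distance between pin_key and button_top below 0.014 m and value of joint filter_slide below 0.015 m), for 0.05 s.
2. the slide is more than 30 mm out while the pin still holds the button down (value of joint release_button above 0.0045 m and distance between pin_key and button_top below 0.016 m and value of joint filter_slide above 0.03 m), for 0.05 s.
At the end, for the whole second after the job is handed in: The filter slide is out by more than 70 mm of its 80 mm, the release button is up (less than 2 mm pressed), and the pin key hangs at rest in its slot in the rack: its lower end 40 mm above the rack's foot within 6 mm, upright within 0.12 rad (value of joint filter_slide above 0.07 m and value of joint release_button below 0.002 m and x of pin_key in the frame of key_rack between -0.02 and 0.02 m and y of pin_key in the frame of key_rack between -0.075 and 0.075 m and z of pin_key in the frame of key_rack between 0.034 and 0.046 m and angle between pin_key's own z axis and vertical below 0.12 rad and linear speed of pin_key below 0.02 m/s); the robot touches nothing.
It fails at once if the blade key is moved by more than 20 mm (distance of blade_key from where it was at the start of the episode above 0.02 m).
It fails at once if a bystander on the bench is moved by more than 30 mm (distance of any of beaker, amber_jar, tip_box, mouse from where it was at the start of the episode above 0.03 m).
It also fails if it takes over 56 s, if anything falls off the work surface, if the arm or the gripper's body presses on something with over 40 N, if the wrist force passes 120 N, or if a joint passes its speed limit or range.

## Working session

There is one attempt and no reset: what is moved stays moved. The work goes in short steps, each a Python script; the robot and the scene stay as the last script left them, time stands still between calls to the robot, and variables do not carry over. Pictures are saved under pics/ and viewed, about 8 in all and at most 12, crops included, and the job is handed in when it is done.

```bash
mkdir -p pics; ls; python3 - <<'E'
from station import env,fingers,read_state,cams
import cv2,numpy as np
for n in ("top","scene"):
    im,d=cams.get_image(n); cv2.imwrite(f"pics/{n}0.png",im[:,:,::-1]); np.savez(f"{n}0.npz",im=im,d=d)
    c=cams.camera_info(n); print(n,np.round(c["camera_matrix"],1).tolist(),np.round(c["T"],3).tolist())
print(read_state())
E
```

```text
pics
top [[515.6, 0.0, 279.4], [0.0, 515.6, 205.6], [0.0, 0.0, 1.0]] [[0.022, -0.987, 0.158, 0.325], [-1.0, -0.025, -0.013, 0.026], [0.017, -0.157, -0.987, 1.511], [0.0, 0.0, 0.0, 1.0]]
scene [[420.8, 0.0, 285.6], [0.0, 420.8, 196.1], [0.0, 0.0, 1.0]] [[-0.898, 0.322, -0.299, 0.947], [0.439, 0.643, -0.628, 0.821], [-0.01, -0.695, -0.719, 0.986], [0.0, 0.0, 0.0, 1.0]]
{'t': 0.1, 'joint_pos': array([ 6.67159341e+01,  2.75477248e+01,  9.14909256e+01,  8.65059250e-04,
        6.10272720e+01, -2.67071216e+00]), 'qvel': array([ 0.01675779, -0.01411059, -0.19497788, -0.07611564,  0.08117429,
        0.02067356]), 'effort': array([ 2.49094577e-03, -9.52257442e+01, -4.31035888e+01, -2.66251591e-04,
        5.36964362e-03, -9.17442685e-05]), 'eef_pos': array([0.2286586 , 0.60801181, 0.20731491]), 'orientation': array([[-9.35974915e-01,  3.52066387e-01, -4.66939000e-04],
       [ 3.52066690e-01,  9.35974326e-01, -1.05163578e-03],
       [ 6.67973058e-05, -1.14869838e-03, -9.99999338e-01]]), 'ft_force': array([-0.2390821 ,  0.09358826, -0.42329299]), 'torque': array([-0.01360604,  0.03083896, -0.03018462]), 'width': 0.08552498639101107}
```

View pics/top0.png

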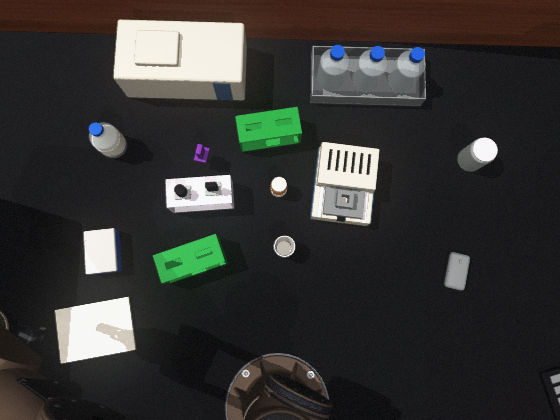

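View pics/scene0.png

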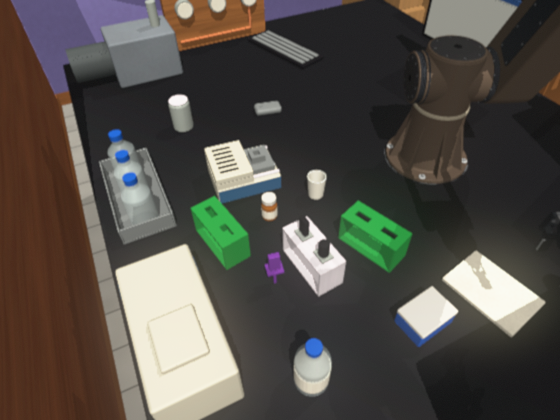

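Top view: the white rack is at (199,193) with a round knob at about (180,190) and a flat handle at about (212,186). The unit is at (345,185) with its boss near (345,200), and its slide exits toward the robot (image down). I'll zoom in and measure.

```bash
cat > h.py <<'E'
from station import env,fingers,read_state,cams
import cv2,numpy as np
def cloud(n,d):
    c=cams.camera_info(n);K=c["camera_matrix"];T=c["T"]
    v,u=np.mgrid[:420,:560]
    P=np.stack([(u-K[0,2])/K[0,0]*d,(v-K[1,2])/K[1,1]*d,d],-1)
    return P@T[:3,:3].T+T[:3,3]
def ray(n,u,v,z):
    c=cams.camera_info(n);K=c["camera_matrix"];T=c["T"]
    r=T[:3,:3]@np.linalg.solve(K,[u,v,1]);return T[:3,3]+r*(z-T[2,3])/r[2]
def rect(P,m):
    m=m.astype(np.uint8);k,l,s,_=cv2.connectedComponentsWithStats(m)
    i=1+np.argmax(s[1:,4]);q=P[l==i][:,:2]
    return cv2.minAreaRect((q*1000).astype(np.float32)),len(q),np.median(P[l==i][:,2])
E
python3 - <<'E'
from h import *
z=np.load("top0.npz");im,d=z["im"],z["d"];P=cloud("top",d)
cv2.imwrite("pics/crop1.png",cv2.resize(im[130:240,155:390,::-1],None,fx=3.4,fy=3.4,interpolation=cv2.INTER_CUBIC))
V,U=np.mgrid[:420,:560]
box=lambda a,b,c,e:(U>=a)&(U<b)&(V>=c)&(V<e)
Z=P[...,2]
print("bench z",np.median(Z[300:340,200:400]))
for nm,b,lo,hi in [("rackplate",box(160,236,170,215),.092,.115),("keyL",box(160,198,170,215),.135,.18),("keyR",box(198,236,170,215),.135,.18),
  ("boss",box(318,375,185,215),.098,.112),("hood",box(310,385,138,192),.098,.115),("base",box(305,385,138,230),.05,.115),("slide",box(318,375,185,222),.074,.088),("jar",box(268,290,172,200),.07,.1),("beaker",box(272,300,232,260),.07,.1)]:
    print(nm,rect(P,b&(Z>lo)&(Z<hi)))
E
```

```text
bench z 0.0002791320376793749
rackplate (((587.052734375, 233.68545532226562), (82.0809097290039, 180.97804260253906), 5.509033203125), 1594, np.float64(0.10013375939813618))
keyL (((580.608642578125, 276.8468933105469), (28.04635238647461, 28.601953506469727), 10.965339660644531), 107, np.float64(0.14978129793102068))
keyR (((592.649169921875, 192.84866333007812), (15.86970043182373, 29.93296241760254), 4.234004974365234), 86, np.float64(0.15961199371872747))
boss (((574.877685546875, -173.97354125976562), (45.53098678588867, 46.33833312988281), 84.13994598388672), 209, np.float64(0.103326430886026))
hood (((669.4483032226562, -183.85003662109375), (164.42811584472656, 121.28455352783203), 84.11366271972656), 2405, np.float64(0.1055922448865767))
base (((624.1298828125, -178.6228485107422), (172.88992309570312, 212.4195098876953), 84.45490264892578), 4597, np.float64(0.10175329258127452))
slide (((570.4755249023438, -173.6448974609375), (110.26705169677734, 82.34133911132812), 84.0641860961914), 813, np.float64(0.08039299826411961))
jar (((614.77490234375, 9.397662162780762), (41.64488220214844, 39.7369384765625), 1.4159386157989502), 185, np.float64(0.08508149490659767))
beaker (((440.30194091796875, -8.430017471313477), (56.452796936035156, 55.73841094970703), 1.6336116790771484), 80, np.float64(0.07909560608426125))
```

View pics/crop1.png

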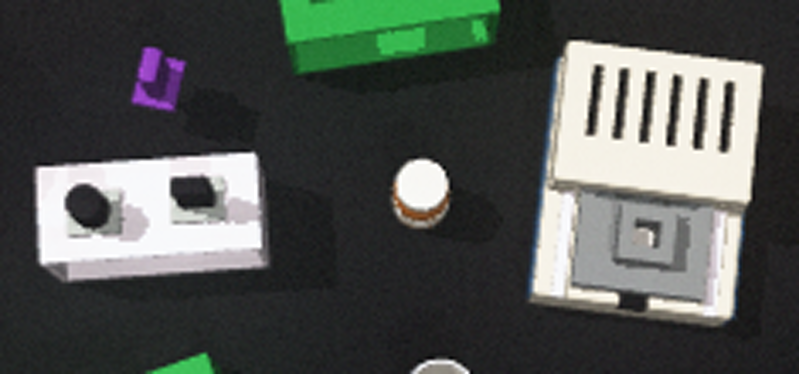

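The view agrees with the measurements. The pin key is the right-hand one, with its handle at (593,193) mm, about 4.5° yaw, matching the rack's -43 slot. The well is at (575,-174) mm and the unit's yaw is about -5.8°, cross-checked against the hood. Next: grasp and lift.

```bash
cat >> h.py <<'E'
def R(deg):
    a=np.radians(deg);c,s=np.cos(a),np.sin(a)
    return np.array([[-s,c,0],[c,s,0],[0,0,-1.]])
YR,YU=4.8,-5.8
KEY=np.array([.592,.192]);WELL=np.array([.5749,-.174])
def st():
    s=read_state();print("t %.2f"%s["t"],np.round(s["eef_pos"],4),"F",np.round(s["ft_force"],1),"w %.4f"%s["width"],flush=True);return s
E
python3 - <<'E'
from h import *
print(env.ik([*KEY,.25],R(YR)),env.ik([*KEY,.25],R(YR+180)),env.ik([*WELL,.15],R(YU)),env.ik([*WELL,.15],R(YU+180)))
q=[abs(env.ik([*KEY,.25],R(YR+o))[5]) for o in (0,180)]
o=0 if q[0]<q[1] else 180; print("o",o)
env.reach([*KEY,.25],R(YR+o)); st()
env.move_l([*KEY,.118],feed=.12); st()
fingers.set_gripper(0.0); env.pause(.2); st()
env.move_l([*KEY,.150],feed=.06); env.pause(.2); st()
env.move_l([*KEY,.27],feed=.12);st()
im,d=cams.get_image("scene"); cv2.imwrite("pics/s1.png",cv2.resize(im[100:320,200:420,::-1],None,fx=2.7,fy=2.7,interpolation=cv2.INTER_CUBIC))
E
```

```text
[ 1.51785401e+01  2.31128691e+01  9.24735564e+01 -2.54444375e-14
  6.44135744e+01  1.03785401e+01] None [-1.97305449e+01  2.71996232e+01  1.01472509e+02 -2.54444375e-14
  5.13278676e+01 -1.39305449e+01] [-1.97305449e+01  2.71996232e+01  1.01472509e+02 -2.54444375e-14
  5.13278676e+01  1.66069455e+02]Traceback (most recent call last):
  File "<stdin>", line 3, in <module>
TypeError: 'NoneType' object is not subscriptable
```

```bash
python3 - <<'E'
from h import *
env.reach([*KEY,.25],R(YR)); st()
env.move_l([*KEY,.118],feed=.12); st()
fingers.set_gripper(0.0); env.pause(.2); st()
env.move_l([*KEY,.150],feed=.06); env.pause(.2); st()
env.move_l([*KEY,.27],feed=.12);st()
im,d=cams.get_image("scene"); cv2.imwrite("pics/s1.png",cv2.resize(im[100:320,200:420,::-1],None,fx=2.7,fy=2.7,interpolation=cv2.INTER_CUBIC))
E
```

```text
t 2.10 [0.5916 0.1929 0.2499] F [-0.5  0.9  0.4] w 0.0854
t 3.35 [0.5925 0.1922 0.1187] F [-1.   0.3  0.4] w 0.0854
t 4.19 [0.5919 0.192  0.1179] F [-0.4  0.4 -0.7] w 0.0149
t 5.08 [0.5917 0.1919 0.1496] F [ 0.1  0.1 -0.5] w 0.0144
t 6.22 [0.5916 0.1919 0.2692] F [ 0.8  0.6 -1.3] w 0.0145
```

View pics/s1.png

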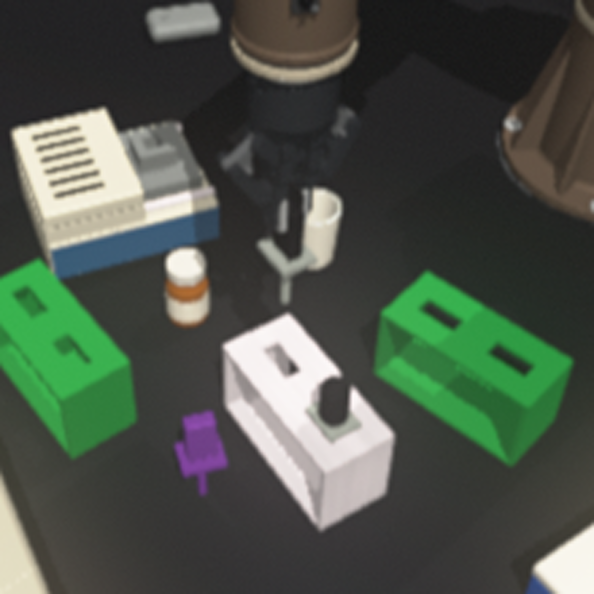

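The key is held with its pin down (tip at crop (286,302)), and the blade key is still in the rack. Next: move above the well and take a closer look.

```bash
python3 - <<'E'
from h import *
print("pin tip est",ray("scene",200+286/2.7,100+302/2.7,.1913))
env.reach([*WELL,.27],R(YU)); 
env.move_l([*WELL,.192],feed=.12); env.pause(.2); st()
im,d=cams.get_image("scene"); cv2.imwrite("pics/s2.png",cv2.resize(im[90:210,190:310,::-1],None,fx=5,fy=5,interpolation=cv2.INTER_CUBIC))
c=cams.camera_info("scene");
def proj(p):
    q=np.linalg.inv(c["T"])@[*p,1];q=c["camera_matrix"]@q[:3];return q[:2]/q[2]
for p in ([*WELL,.114],[*WELL,.104]): print("crop px",(proj(p)-[190,90])*5)
E
```

```text
pin tip est [0.59440739 0.198849   0.1913    ]
t 8.65 [ 0.5753 -0.1741  0.1928] F [ 0.1  0.7 -0.5] w 0.0149
crop px [333.06559442 295.52619908]
crop px [333.97771144 307.43911562]
```

View pics/s2.png

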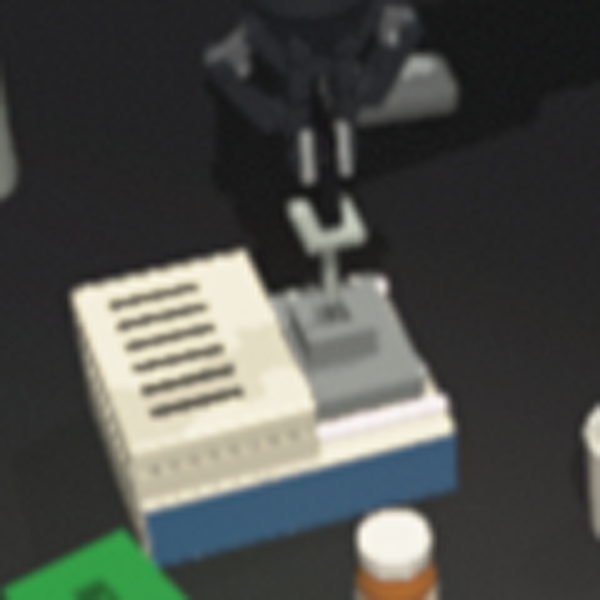

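The pin tip at (332,296) matches the projection (333,296), directly over the well mouth (about (333,310)). Descend, watching the force.

```bash
python3 - <<'E'
from h import *
if env.move_l([*WELL,.162],feed=.05,f_stop=5): print("hit early"); st()
else:
    st()
    for z in (.158,.155,.153,.151): 
        h=env.move_l([*WELL,z],feed=.03,f_stop=15); env.pause(.2); print(z,h); st()
        if h: break
E
```

```text
t 9.45 [ 0.575 -0.174  0.162] F [ 0.3  0.2 -0.7] w 0.0149
0.158 False
t 9.93 [ 0.5749 -0.174   0.1581] F [ 0.8 -0.5 -0.5] w 0.0147
0.155 False
t 10.38 [ 0.575  -0.1741  0.1551] F [ 0.5 -0.3  1.8] w 0.0145
0.153 False
t 10.83 [ 0.575 -0.174  0.153] F [ 0.8 -0.7  2.7] w 0.0149
0.151 False
t 11.28 [ 0.5749 -0.174   0.151 ] F [0.  1.1 3.3] w 0.0145
```

```bash
python3 - <<'E'
from h import *
h=env.move_l([*WELL,.1497],feed=.02,f_stop=12); env.pause(.3); print(h); f=[read_state()["ft_force"][2]]
s=st(); z=float(s["eef_pos"][2])
a=np.radians(YU); u=-np.array([np.cos(a),np.sin(a)])
for dd,fs in ((.015,15),(.045,15),(.075,15),(.090,20)):
    p=WELL+u*dd
    h=env.move_l([*p,.1497],feed=.05,f_stop=fs); print(dd,h); st()
    if h: break
E
```

```text
False
t 11.83 [ 0.575  -0.174   0.1497] F [1.2 0.1 4.6] w 0.0147
0.015 False
t 12.28 [ 0.5589 -0.1724  0.1497] F [-1.4 -0.7  4.5] w 0.0144
0.045 False
t 13.03 [ 0.5295 -0.1693  0.1496] F [-1.8 -0.6  7.3] w 0.0145
0.075 False
t 13.78 [ 0.4997 -0.1663  0.1496] F [-2.9 -0.2  6.5] w 0.0146
0.09 False
t 14.23 [ 0.4874 -0.1655  0.1503] F [12.1 -0.2 -0.1] w 0.0145
```

```bash
python3 - <<'E'
from h import *
env.pause(.2);st()
im,d=cams.get_image("scene"); cv2.imwrite("pics/s3.png",cv2.resize(im[90:210,190:310,::-1],None,fx=5,fy=5,interpolation=cv2.INTER_CUBIC))
E
```

```text
t 14.43 [ 0.4874 -0.1655  0.1503] F [10.8 -0.3  1.3] w 0.0145
```

View pics/s3.png

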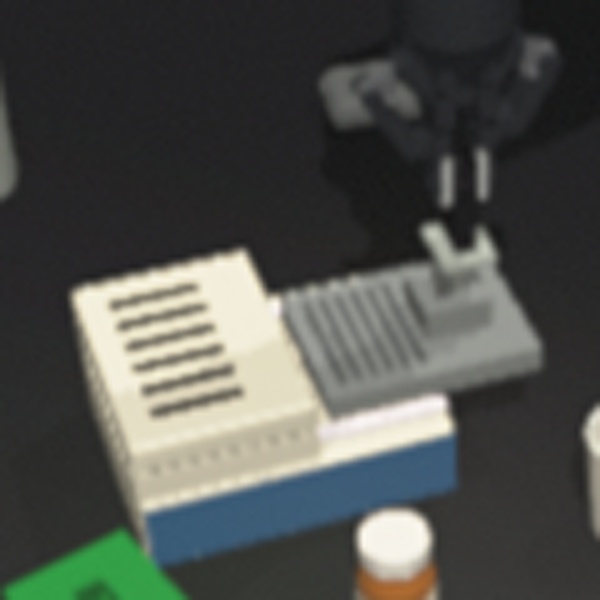

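The slide is out (its boss moved to about (455,300)) and against its stop. Relieve the side force, lift, and check the slide travel and the key's angle in the grip.

```bash
python3 - <<'E'
from h import *
a=np.radians(YU); u=-np.array([np.cos(a),np.sin(a)])
p=WELL+u*.083
env.move_l([*p,.1503],feed=.04); env.pause(.1); st()
env.move_l([*p,.27],feed=.1); st()
env.reach([*KEY,.27],R(YR)); env.pause(.3); st()
im,d=cams.get_image("top"); P=cloud("top",d);Z=P[...,2];V,U=np.mgrid[:420,:560]
box=lambda a,b,c,e:(U>=a)&(U<b)&(V>=c)&(V<e)
r=rect(P,box(315,380,190,260)&(Z>.096)&(Z<.112)&(P[...,0]<.60));print("boss",r)
b=np.array(r[0][0])/1000; print("travel",(b-WELL)@u)
im2,d2=cams.get_image("scene"); cv2.imwrite("pics/s4.png",cv2.resize(im2[120:300,230:410,::-1],None,fx=3.3,fy=3.3,interpolation=cv2.INTER_CUBIC))
c=cams.camera_info("scene")
for z in (.27-.0779,.27-.0179):
    q=np.linalg.inv(c["T"])@[*KEY,z,1];q=c["camera_matrix"]@q[:3];print("crop px axis",(q[:2]/q[2]-[230,120])*3.3)
E
```

```text
t 14.91 [ 0.4918 -0.1655  0.1502] F [-0.2  0.7  4.7] w 0.0146
t 16.26 [ 0.492  -0.1655  0.2694] F [ 0.5  0.8 -0.9] w 0.0149
t 17.94 [0.5921 0.1912 0.2701] F [ 0.2 -0.2 -0.5] w 0.0146
boss (((495.69940185546875, -165.58566284179688), (46.16059112548828, 46.78107833862305), 84.63031005859375), 220, np.float64(0.1035492234273181))
travel 0.07964546897815213
crop px axis [249.17291767 295.46739261]
crop px axis [251.12554379 240.99385717]
```

View pics/s4.png

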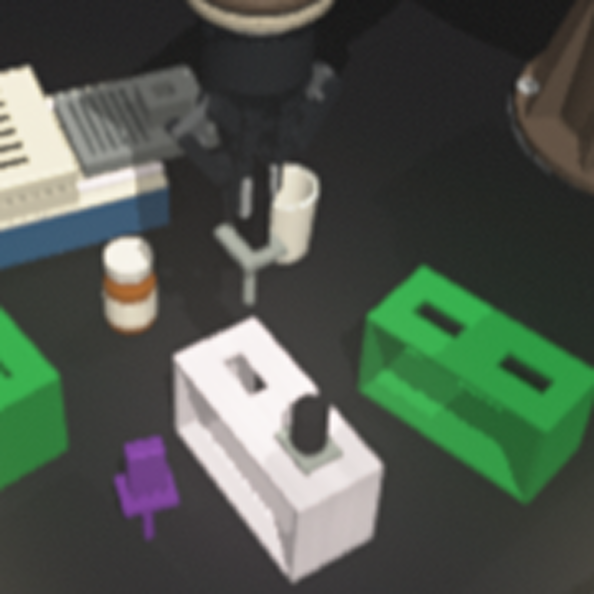

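Slide travel measures 79.6 mm. The pin hangs straight at crop (249,260–302), as it did after pickup, over the empty slot at (247,373). Lower it in and release.

```bash
python3 - <<'E'
from h import *
h=env.move_l([*KEY,.17],feed=.12,f_stop=10); print(h)
if not h:
    h=env.move_l([*KEY,.125],feed=.05,f_stop=8); print(h); s=st()
    h=env.move_l([*KEY,.1172],feed=.02,f_stop=5); env.pause(.2);print(h); s=st()
    if s["eef_pos"][2]<.121:
        fingers.set_gripper(.085); env.pause(.3); st()
        env.move_l([*KEY,.28],feed=.12)
        env.reach([.45,.35,.30],R(YR+20)); env.pause(.3); st()
        im,d=cams.get_image("top"); P=cloud("top",d);Z=P[...,2];V,U=np.mgrid[:420,:560]
        box=lambda a,b,c,e:(U>=a)&(U<b)&(V>=c)&(V<e)
        for n,b in (("keyR",box(198,236,165,215)&(Z>.135)&(Z<.18)),("keyL",box(160,198,165,215)&(Z>.135)&(Z<.18)),("boss",box(315,380,190,260)&(Z>.096)&(Z<.112)&(P[...,0]<.60)),
          ("jar",box(268,290,172,200)&(Z>.07)&(Z<.1)),("beaker",box(272,300,232,260)&(Z>.07)&(Z<.1))): print(n,rect(P,b))
        im2,_=cams.get_image("scene"); cv2.imwrite("pics/s5.png",cv2.resize(im2[100:300,200:400,::-1],None,fx=3,fy=3,interpolation=cv2.INTER_CUBIC))
E
```

```text
False
False
t 20.07 [0.5922 0.1921 0.1253] F [ 0.3 -0.1 -1.3] w 0.0143
True
t 20.68 [0.5922 0.192  0.1178] F [ 0.4 -0.2  9.1] w 0.0144
t 21.66 [0.5918 0.1919 0.1174] F [-0.2 -0.6  0.9] w 0.0849
t 24.32 [0.4507 0.3493 0.2998] F [-0.5 -0.5  0.4] w 0.0850
keyR (((589.7830810546875, 192.5032958984375), (15.321486473083496, 29.536636352539062), 4.081689834594727), 83, np.float64(0.16041742412362736))
keyL (((580.5869140625, 276.75531005859375), (28.552976608276367, 28.60820198059082), 88.18624114990234), 107, np.float64(0.1494740163409829))
boss (((496.0224609375, -165.53378295898438), (46.220367431640625, 46.51276397705078), 83.95862579345703), 232, np.float64(0.10346328137859861))
jar (((614.998779296875, 9.520798683166504), (41.342220306396484, 39.57444381713867), 1.7278205156326294), 186, np.float64(0.08429697606938225))
beaker (((440.39697265625, -8.381004333496094), (56.00380325317383, 55.7528076171875), 0.4863194525241852), 83, np.float64(0.07928651938349396))
```

View pics/s5.png

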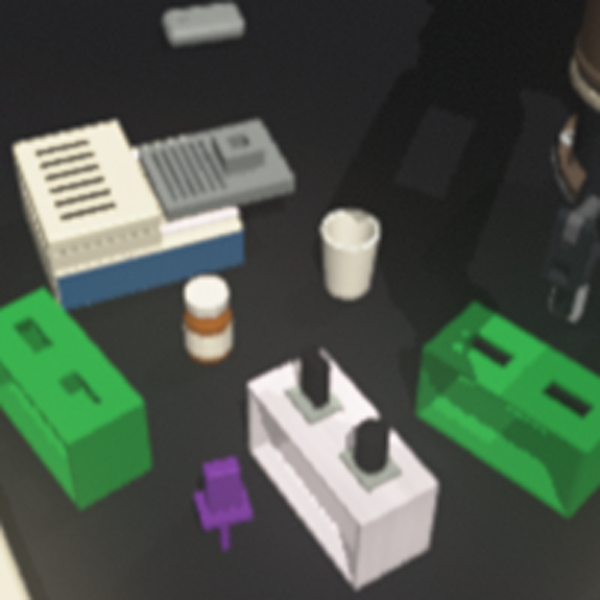

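The pin key hangs upright in its slot (flange flat on the plate at (313,400)). The slide is out and nothing else has moved.

```bash
python3 -c "
from station import env
env.close_job()"
```

```text
the job is handed in; nothing more can be done
```

The job is handed in. I took the pin key from the rack, pressed the release button, pushed the slide out to its stop and hung the key back upright in its slot. It took about 24 s of the 56 s allowed, and I viewed 7 pictures. The hand-in gives no verdict.

**Last checks:**
- **Slide:** it is out 79.6 mm by the top camera, and the push ended with about 12 N against the stop.
- **Pin key:** its top is at 160 mm, the same as at the start. It stands upright, about 3 mm from its starting position.
- **Blade key, beaker and jar:** they are within 1 mm of where they were. I did not measure the tip box and mouse again, but the arm never went near them.
- **Robot:** the gripper is open and clear of everything.

**Not fully confirmed:**
- **Button travel:** I never measured it directly. Before the push I judged it from the pin height (about 8 mm down) and the spring force (about 5.5 N). Just before the stop the upward force still read 6.5 N. At the stop it dropped to near zero under the side load, then recovered to 4.7 N when I eased off.
- **Button up:** I did not measure this at the end; it follows from the pin being out of the well.
- **Sideways force:** while the slide was moving, this read 1–3 N in the opposite direction to what I expected. I put that down to the arm slowing at the end of each move, but did not check it.

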